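# Start the hand screw of the lapping fixture

## Robot

A 7-joint arm with a two-finger parallel gripper is mounted at the origin on the work surface. World frame = base frame: x ahead of the robot, y to its left, z up, the work surface at z = 0. Lengths are in m, angles in rad, forces in N, time in s.
With the tool pointing down it reaches from about 0.425 to 0.95 m from the base axis. Payload 16.7 kg.
Tool frame: the origin (TCP) lies on the mounting face of the last link; the fingertips stand 199 mm ahead of it and the grasp point (between the pads) lies 180 mm ahead of it (ctrl.grip_depth is the distance from the TCP to the grasp point, in m); z points along the fingers, y is the direction in which the jaws open and shut (so a half turn about z gives the same grasp; the last joint's range is limited). The gripper opens to 94 mm and grips with 3 to 60 N. Pads are 16 mm wide; open, the fingers measure 119 mm over their backs; the gripper's body (75 mm by 177 mm) begins 78 mm behind the grasp point.
Start: joints at [1.109, 0.426, 0.074, 1.606, -0.034, 1.111, -0.067], TCP at [0.208, -0.642, 0.405] pointing down, gripper open.
Joint ranges: [-2.85, 2.85], [-0.5, 2.14], [-1.23, 1.37], [0.21, 2.46], [-1.02, 4.16], [0.16, 2.05], [-2.73, 2.73]. Speed limits (rad/s): [1.89, 1.89, 2.39, 2.39, 3.01, 3.01, 3.01].

## Interface

Orientations are given as a rotation vector (axis times angle).
In Python, from plant import telemetry, viewer, hand_in, ctrl gives the robot as it stands. The module is installed in compiled form; this text tells all that it offers.
- The arm moves only by the shell command python3 -m pendant 'ROWS' [FORCE]. ROWS is JSON, one flat list of numbers, 7 for each row, row after row: the turn, a rotation vector about the tool's x, y, z as a fraction of full scale, then the shift along the tool's x, y, z as a fraction of full scale, then the opening, from -1 (shut) to 1 (fully open), so that 0 is half open. A call has 1 to 10 rows; each row is the pose to reach, as a shift and turn from the pose measured when the call began, along the tool's axes at that moment, turning the shorter way round; what a row does not reach only later rows make up. Full scale, the value 1, is 300 mm for a shift and 180 degrees for a turn. A row lasts 1/8 s, in which the tool goes at most 62.5 mm and 10.7 degrees, less where a joint would pass 70% of its speed; a pose out of reach is approached as far as the arm can. A call with a number of a shift or a turn outside -1 to 1 is refused whole. A call with a gripper value outside its range is refused whole. The fingers move at their own pace and stop on an object; FORCE is the grip in N (left out, the last holds). Time passes only in rows, so rows that repeat a pose let the fingers close. It gives the time, the measured TCP pose, the force and the opening at its end, in the units of the state.
- telemetry.get_obs(): the state, without advancing time (a new reading comes with each control period).
- viewer.capture(name): name is "scene" or "top" or "wrist"; returns the picture (384x512x3 uint8, red, green, blue); there is no depth.
- viewer.camera_params(name): a dict with "fx", "fy", "cx", "cy" (pixels), "dist_coeffs" ([k1, k2, p1, p2, k3] as OpenCV has them; the pictures are not rectified), "xyz" and "rotation" of the camera in the world; the wrist camera has in their place "T_tool_cam" (4x4, takes a point from camera to tool coordinates, whose origin is the TCP and whose axes are the flange's). Camera axes: x right, y down, z forward; pixel columns grow to the right and rows downward; lengths in m; the calibration is good to about 2 mm. A picture is of the moment at which its call begins: read the wrist's pose just before it. camera_params takes no time and is no camera call.
- hand_in(): hands the job in, once; it reports no verdict.
The state is a dict: "clock": time; "q": joint angles; "dq": joint speeds; "joint_efforts": joint torques, N m; "tool_pos": TCP position; "orientation": TCP orientation; "wrist_force": force on the tool from outside, world axes, zero at the start; "ft_torque": the same for the moment, N m; "gripper_width": finger opening in m.
Only numpy, scipy, OpenCV 4.12 (cv2) and the standard library are available. Lean on these libraries where they do the work, as an engineer would, in place of code of your own. Each camera call takes 0.05 s, during which the arm holds its last target.

## Task

Slide the clear guard of the lapping fixture fully open by its red handle. Then take the hand screw by its black revolving knob and turn it backward (anticlockwise seen from above) only until you notice it drop into its thread, and from there turn it one full turn forward (clockwise) so that it is started without cross-threading. Finish with the knob still gripped in the fingers, holding the screw still there, and leave the other things on the bench where they are.

Things in the scene. Friction and masses are not known exactly. Their poses are not given: they have to be found in the camera images.
- screw_axis (a point): point on the hand screw's vertical axis at the top of the bronze threaded boss (64 mm across, top 45 mm above the bench), which stands on a fixed grey base plate, 170 x 345 x 12 mm. Attitude: the fixture's; its y axis is the way the guard opens, z is up. The plate reaches from 83 mm behind to 263 mm ahead of this point along that y.
- guard (a joint): travel of the guard in m: 0 shut over the screw, 0.18 fully open at its stop; slides to the fixture's +y with about 1.5 N friction, stays where left. A clear plastic hood, 150 mm (fixture x) by 130 mm (y), top 160 mm above the bench, walls at its x faces, open at both y ends; shut, it is centred over the screw's axis and keeps the knob from being reached.
- guard_grip (a point): middle of the guard's red handle, a block on the middle of the guard's top: 60 mm along the fixture's x, 18 mm thick along its y, 45 mm high; this point lies 187 mm above the bench, 27 mm above the guard's top
- handscrew (a joint): turn of the screw in rad from an arbitrary mark, counted on through whole turns; grows anticlockwise from above (backward), falls clockwise (forward). Aluminium handwheel 102 mm across, right-hand thread, 8 mm pitch, friction 0.06 N m, stays where left. At the start it sits loose on the thread's end: turned backward it climbs slowly, then somewhere in the first 3/4 turn drops 8 mm at once.
- screw_height (a joint): height of the hand screw in m, from where it lies just after the drop: +0.003 to +0.008 before the drop, 0 after it, about -0.008 one turn forward of the drop. It drops by its own weight (about 0.45 kg). At 0 the wheel's top face is 67 mm above the bench, its rim 69 mm.
- knob: black upright cylinder, 24 mm across, 36 high; origin at its middle, 99 mm above the bench plus screw_height, 42 mm from the screw's axis. Revolves freely on its steel pin, so a gripper can carry it round without turning; slides on the pin (17 mm up, 13 down, weak 60 N/m centring spring), so the screw can rise and drop while the knob is held level. Pin's 14 mm wide cap: 40 mm above its middle.
- sleeve: chrome valve sleeve, a tube 34 mm across, 70 mm high, standing on the bench (origin at its underside's centre); not needed, leave it alone
- hammer: bronze dead-blow hammer with wooden handle, lying, 235 mm long, head 38 mm thick and 85 mm wide (origin at its underside's centre); not needed, leave it alone
- brush: black bore brush on a steel shaft with wooden handle, lying, 240 mm long, 26 mm thick (origin at its underside's centre); not needed, leave it alone
- jar: amber jar of lapping compound, 56 mm across, 55 mm high (origin at its underside's centre); not needed, leave it alone
- oil: white oil bottle, 40 mm across, 110 mm high (origin at its underside's centre); not needed, leave it alone
- ferrule: brass ferrule ring, 48 mm across, 30 mm high (origin at its underside's centre); not needed, leave it alone

How it is judged:
On the way, in this order (a step that is already met when the one before it is completed fails the run):
1. the guard is slid open (value of joint guard above 0.165 m), for 0.1 s.
2. the hand screw is turned backward until it has dropped into its thread (value of joint handscrew above 3.45 rad and value of joint screw_height below 0.003 m), for 0.05 s.
3. the hand screw is turned one turn forward, held by its knob (value of joint handscrew between -3.58 and -1.78 rad and value of joint screw_height below -0.0055 m and contact force between the fingers and knob above 4 N and distance between the grasp point and knob below 0.03 m), for 0.2 s.
At the end, for the whole second after the job is handed in: guard open (165 mm or more of 180); hand screw at rest one turn (within 50 degrees) forward of where it dropped, and at least 5.5 mm lower in its thread than just after the drop; fingers still gripping the knob (over 4 N, grasp point within 30 mm of its middle) (all of step 3 and value of joint guard above 0.165 m and velocity of joint handscrew between -0.1 and 0.1 rad/s); the arm keeps its last pose, push and grip.
It fails at once if the hand screw was turned on backward, more than about 90 degrees past the drop (value of joint handscrew above 5.2 rad).
It fails at once if another thing on the bench was moved more than 30 mm or knocked over (distance of any of sleeve, hammer, brush, jar, oil, ferrule from where it was at the start of the episode above 0.03 m or angle between any of sleeve, oil, jar, ferrule's own z axis and vertical above 0.5 rad).
It also fails if it takes over 67 s, if anything falls off the work surface, if the arm or the gripper's body presses on something with over 40 N, if the wrist force passes 120 N, or if a joint passes its speed limit or range.

## Working session

There is one attempt and no reset: what is moved stays moved. The work goes in short steps, Python scripts to look and compute and a shell command to move; the robot and the scene stay as the last step left them, time stands still between calls to the robot, and variables do not carry over. Pictures are saved under pics/ and viewed, and the job is handed in when it is done.

```bash
mkdir -p pics; ls; python3 - <<'E'
from plant import telemetry, viewer, ctrl
import cv2
o=telemetry.get_obs()
for k,v in o.items(): print(k,v)
for n in ["scene","top","wrist"]:
    p=viewer.camera_params(n); print(n,p)
    im=viewer.capture(n); cv2.imwrite(f"pics/{n}0.png",im[:,:,::-1])
E
```

```text
pics
clock 0.0
q [ 1.1084896   0.42676823  0.07385173  1.60657635 -0.03406008  1.11079088
 -0.06712628]
dq [ 1.15527234e-03 -1.77466966e-04  1.06760863e-03 -7.45116919e-04
  8.45955007e-04  9.36776153e-05 -3.82443518e-05]
joint_efforts [-1.49763355e-04 -9.35840750e+01  3.66682447e+00 -4.54208279e+01
 -4.87532699e-02  2.04356824e-02  1.04342505e-04]
tool_pos [ 0.20765046 -0.64209058  0.40396485]
orientation [-3.10203020e+00 -4.89099485e-01  5.19422257e-04]
wrist_force [-0.24304143  0.48090969  0.03738686]
ft_torque [-0.02025486 -0.0089133  -0.04218752]
gripper_width 0.09394227251283349
scene {'fx': 395.4579700983209, 'fy': 395.4579700983209, 'cx': 251.94911436782596, 'cy': 186.66014650603665, 'dist_coeffs': array([-0.08836357,  0.        ,  0.        ,  0.        ,  0.        ]), 'xyz': array([ 1.33260778, -0.50091738,  0.77166678]), 'rotation': array([-1.91250477, -1.07298002,  0.57279618])}
top {'fx': 347.7377401847598, 'fy': 347.7377401847598, 'cx': 253.24877349595025, 'cy': 186.97328224300418, 'dist_coeffs': array([-0.0487897,  0.       ,  0.       ,  0.       ,  0.       ]), 'xyz': array([0.43566383, 0.0186386 , 1.17820425]), 'rotation': array([-2.17964198,  2.19521864, -0.06184919])}
wrist {'fx': 268.2083427160481, 'fy': 268.2083427160481, 'cx': 251.7596351370952, 'cy': 190.7626273771407, 'dist_coeffs': array([-0.06517099,  0.        ,  0.        ,  0.        ,  0.        ]), 'T_tool_cam': array([[-4.13358567e-04, -9.61208510e-01, -2.75822461e-01,
         7.96523091e-02],
       [ 9.99999389e-01, -1.14540746e-04, -1.09947817e-03,
        -4.98614230e-04],
       [ 1.02523487e-03, -2.75822747e-01,  9.61207970e-01,
         1.98229163e-02],
       [ 0.00000000e+00,  0.00000000e+00,  0.00000000e+00,
         1.00000000e+00]])}
```

View pics/scene0.png

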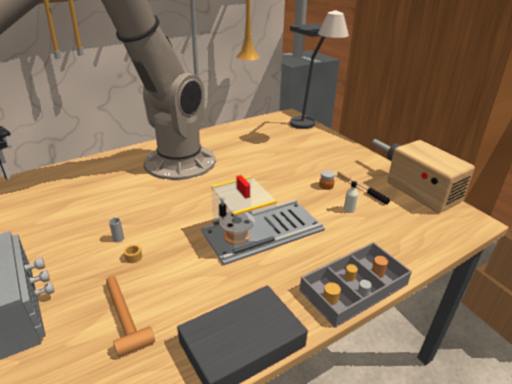

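View pics/top0.png

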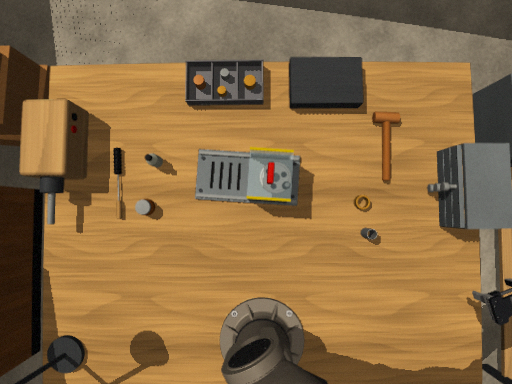

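View pics/wrist0.png

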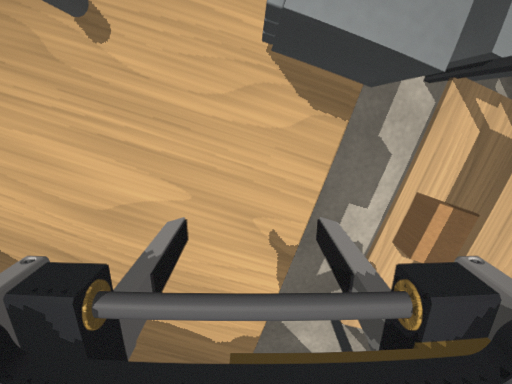

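The fixture is at about top px (195-300, 148-205), with the red handle near (270,172) and the knob near (222,210) in the scene view. I'll write helpers and measure.

```bash
cat > h.py <<'E'
import numpy as np, cv2
from scipy.spatial.transform import Rotation as R
from plant import telemetry, viewer, ctrl
def cam(n,o=None):
    p=viewer.camera_params(n)
    K=np.array([[p['fx'],0,p['cx']],[0,p['fy'],p['cy']],[0,0,1.]])
    if 'xyz' in p: Rm=R.from_rotvec(p['rotation']).as_matrix(); t=np.array(p['xyz'])
    else:
        o=o or telemetry.get_obs()
        Rt=R.from_rotvec(o['orientation']).as_matrix(); T=p['T_tool_cam']
        Rm=Rt@T[:3,:3]; t=Rt@T[:3,3]+o['tool_pos']
    return K,p['dist_coeffs'],Rm,t
def rays(c,px):
    u=cv2.undistortPoints(np.array(px,float).reshape(-1,1,2),c[0],c[1]).reshape(-1,2)
    return np.c_[u,np.ones(len(u))]@c[2].T
def plane(c,px,z):
    d=rays(c,px); s=(z-c[3][2])/d[:,2]
    return c[3]+d*s[:,None]
def proj(c,P):
    P=np.array(P,float).reshape(-1,3)
    rv=cv2.Rodrigues(c[2].T)[0]; tv=-c[2].T@c[3]
    return cv2.projectPoints(P,rv,tv,c[0],c[1])[0].reshape(-1,2)
def tri(cs,pxs):
    A=np.zeros((3,3));b=np.zeros(3)
    for c,p in zip(cs,pxs):
        d=rays(c,[p])[0]; d/=np.linalg.norm(d); M=np.eye(3)-np.outer(d,d); A+=M; b+=M@c[3]
    return np.linalg.solve(A,b)
def red(im):
    h=cv2.cvtColor(im,cv2.COLOR_RGB2HSV); 
    m=(((h[...,0]<4)|(h[...,0]>175))&(h[...,1]>180)&(h[...,2]>90)).astype(np.uint8)
    return m
E
python3 - <<'E'
from h import *
for n,(x0,x1,y0,y1) in dict(top=(185,315,135,220),scene=(190,335,165,265)).items():
    im=cv2.imread(f"pics/{n}0.png")
    m=red(im[:,:,::-1]); 
    k,l,s,ce=cv2.connectedComponentsWithStats(m)
    for i in range(1,k):
        if s[i,4]>15: print(n,s[i],ce[i])
    c=im[y0:y1,x0:x1]; cv2.imwrite(f"pics/{n}crop.png",cv2.resize(c,None,fx=5.5,fy=5.5,interpolation=cv2.INTER_CUBIC))
E
```

```text
top [267 163   7  21 123] [270.18699187 172.86178862]
scene [422 173   5   5  23] [424.17391304 175.        ]
scene [237 176  12  21 170] [243.03529412 186.01764706]
```

View pics/topcrop.png

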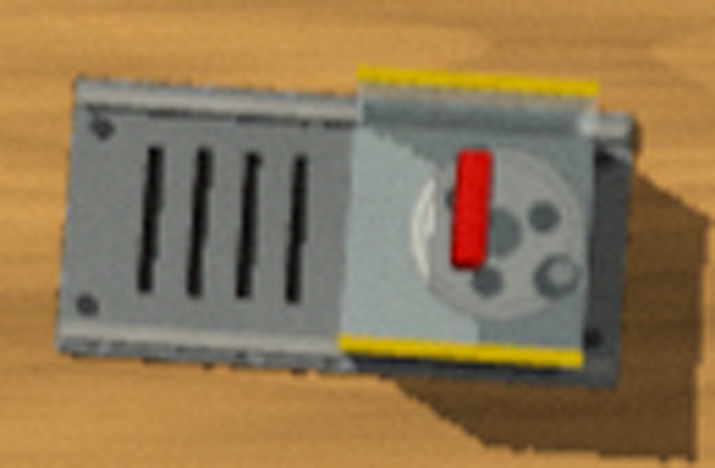

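View pics/scenecrop.png

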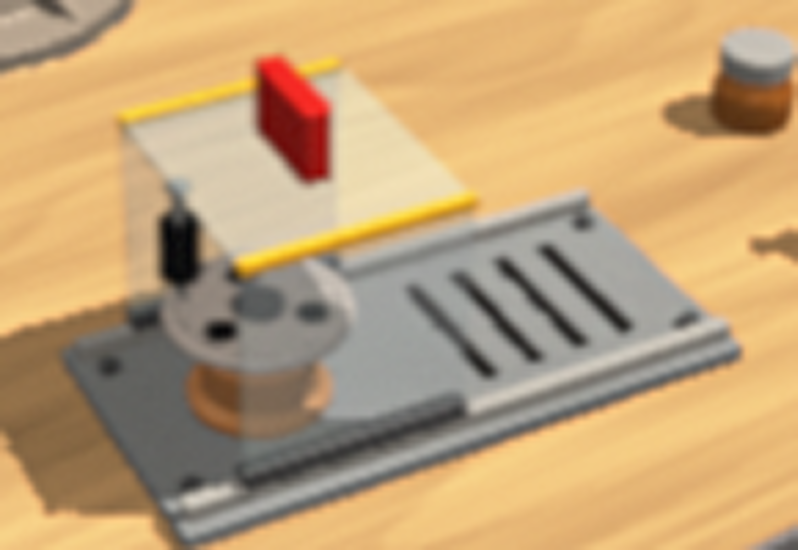

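The crops show the guard shut and opening to image left (+y world), with the knob on the -y, robot-near side of the wheel (top crop (557,277), scene crop (180,245)). Next I'll get the fixture pose.

```bash
python3 - <<'E'
from h import *
ct,cs=cam('top'),cam('scene')
f=lambda p,o:(np.array(p,float)+.5)/5.5-.5+np.array(o)
T=lambda *p:f(p,(185,135)); S=lambda *p:f(p,(190,165))
tc=[T(80,82),T(58,350),T(615,385),T(637,118)]
P=plane(ct,tc,0.012); print("plate top",P.round(4))
sc=[S(65,352),S(188,530),S(738,345),S(585,195)]
Q=plane(cs,sc,0.012); print("plate scene",Q.round(4))
for A in (P,):
    d1=A[0]-A[3]; d2=A[1]-A[2]; print(np.degrees(np.arctan2(d1[1],d1[0])),np.degrees(np.arctan2(d2[1],d2[0])),np.linalg.norm(d1),np.linalg.norm(d2),np.linalg.norm(A[0]-A[1]),A.mean(0))
# yellow stripes
Y=plane(ct,[T(358,73),T(600,88),T(583,360),T(340,343)],0.16); print('guard top',Y.round(4),Y.mean(0))
d=Y[0]-Y[1];e=Y[3]-Y[2];print(np.degrees(np.arctan2(d[1],d[0])),np.degrees(np.arctan2(e[1],e[0])))
H=plane(ct,[T(459,150),T(491,150),T(485,270),T(453,268)],0.2095); print('handle',H.round(4),H.mean(0))
print('tri red',tri([ct,cs],[[270.19,172.86],[243.04,186.02]]))
print('knob tri',tri([ct,cs],[T(556,277),S(180,195)]), tri([ct,cs],[T(556,277),S(179,245)]))
print('wheel', plane(ct,[T(505,236)],.073))
E
```

```text
plate top [[ 0.6366  0.2072  0.012 ]
 [ 0.4714  0.2202  0.012 ]
 [ 0.4477 -0.1196  0.012 ]
 [ 0.6115 -0.1356  0.012 ]]
plate scene [[ 0.4467 -0.1214  0.012 ]
 [ 0.6081 -0.1309  0.012 ]
 [ 0.6357  0.2065  0.012 ]
 [ 0.4709  0.2231  0.012 ]]
85.81467579679345 86.00750571601583 0.3437149328513149 0.34060784799438476 0.1656564215851998 [0.54178161 0.04304011 0.012     ]
guard top [[ 0.6146  0.0336  0.16  ]
 [ 0.6055 -0.0964  0.16  ]
 [ 0.4596 -0.0852  0.16  ]
 [ 0.4696  0.0441  0.16  ]] [ 0.53733279 -0.02600162  0.16      ]
85.99761577281825 85.58207560726403
handle [[ 0.5659 -0.0184  0.2095]
 [ 0.5658 -0.0347  0.2095]
 [ 0.5045 -0.031   0.2095]
 [ 0.5056 -0.0148  0.2095]] [ 0.53542947 -0.02473622  0.2095    ]
tri red [ 0.53700127 -0.02583746  0.18498953]
knob tri [ 0.50495784 -0.07463297  0.13603129] [ 0.50695243 -0.07723234  0.10643697]
wheel [[ 0.53383724 -0.04982074  0.073     ]]
```

```bash
cat >> h.py <<'E'
def togo(target,xang=None,show=True):
    """target TCP; xang world heading (deg) of tool x, tool pointing straight down"""
    o=telemetry.get_obs(); Rt=R.from_rotvec(o['orientation'])
    s=Rt.inv().apply(np.array(target)-o['tool_pos'])/0.3
    w=np.zeros(3)
    if xang is not None:
        a=np.radians(xang); x=np.array([np.cos(a),np.sin(a),0]); z=np.array([0,0,-1.]); y=np.cross(z,x)
        w=(Rt.inv()*R.from_matrix(np.c_[x,y,z])).as_rotvec()/np.pi
    print('turn',w.round(4),'shift',s.round(4)); return w,s
def st():
    o=telemetry.get_obs(); Rt=R.from_rotvec(o['orientation']).as_matrix()
    print('t',round(o['clock'],2),'tcp',o['tool_pos'].round(4),'xang',np.degrees(np.arctan2(Rt[1,0],Rt[0,0])).round(2),'z',Rt[:,2].round(3),'F',o['wrist_force'].round(2),'M',o['ft_torque'].round(2),'w',round(o['gripper_width'],4)); return o
E
python3 - <<'E'
from h import *
st(); togo([0.536,-0.026,0.45],-4.2)
E
```

```text
t 0.15 tcp [ 0.2077 -0.6421  0.4041] xang 17.92 z [-0.     0.001 -1.   ] F [-0.68 -0.44 -0.11] M [ 0.07 -0.01 -0.03] w 0.094
turn [-3.000e-04  1.000e-04  1.229e-01] shift [ 1.6732 -1.6175 -0.1514]
```

```bash
python3 -m pendant '[0,0,0.06,0.3,-0.29,-0.15,1, 0,0,0.123,0.8,-0.78,-0.15,1, 0,0,0.123,0.8,-0.78,-0.15,1, 0,0,0.123,0.8,-0.78,-0.15,1, 0,0,0.123,0.8,-0.78,-0.15,1, 0,0,0.123,0.8,-0.78,-0.15,1]' 25; python3 - <<'E'
from h import *
st(); togo([0.536,-0.026,0.45],-4.2)
E
```

```text
clock: 0.9
tool_pos: [0.3654, -0.3427, 0.4498]
orientation: [-3.139, 0.11, -0.0]
wrist_force: [0.9, -1.3, 0.1]
gripper_width: 0.0936
t 0.9 tcp [ 0.3654 -0.3427  0.4498] xang -4.03 z [ 0.     0.001 -1.   ] F [ 0.85 -1.26  0.11] M [ 0.02 -0.04  0.03] w 0.0936
turn [-0.0003 -0.0001  0.001 ] shift [ 4.9320e-01 -1.0929e+00  4.0000e-04]
```

```bash
python3 -m pendant '[0,0,0,0.44,-0.99,0,0.2, 0,0,0,0.44,-0.99,0,0.2, 0,0,0,0.44,-0.99,0,0.2, 0,0,0,0.44,-0.99,0,0.2, 0,0,0,0.44,-0.99,0,0.2, 0,0,0,0.44,-0.99,0,0.2, 0,0,0,0.44,-0.99,0,0.2, 0,0,0,0.44,-0.99,0,0.2]'; python3 - <<'E'
from h import *
o=st(); togo([0.536,-0.026,0.367],-4.2)
c=cam('wrist',o); im=viewer.capture('wrist'); cv2.imwrite('pics/w1.png',im[:,:,::-1])
print(proj(c,[[.536,-.026,.2095]]))
m=red(im); k,l,s,ce=cv2.connectedComponentsWithStats(m)
for i in range(1,k):
  if s[i,4]>50:
    print(s[i],ce[i],plane(c,[ce[i]],0.2))
E
```

```text
clock: 1.9
tool_pos: [0.5174, -0.0574, 0.4499]
orientation: [-3.139, 0.114, 0.0]
wrist_force: [0.5, -1.2, 0.6]
gripper_width: 0.0563
t 1.9 tcp [ 0.5174 -0.0574  0.4499] xang -4.14 z [-0.  0. -1.] F [ 0.48 -1.16  0.6 ] M [-0.   -0.   -0.01] w 0.0563
turn [-0.0001  0.0001  0.0003] shift [ 0.0545 -0.1086  0.2764]
[[214.22935574 190.46809992]]
[ 204  150   24   69 1371] [215.44347192 183.84609774] [[ 0.53938696 -0.02616402  0.2       ]]
```

View pics/w1.png

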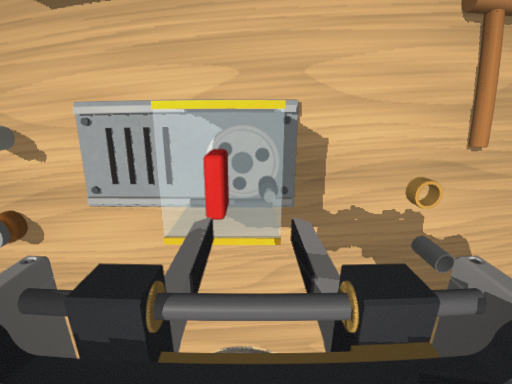

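The wrist view shows the red handle at px (215,184), which agrees with the estimate of (0.537,-0.026). Next is to move over it, go down and grip.

```bash
python3 -m pendant '[0,0,0,0.058,-0.109,0,0.2, 0,0,0,0.058,-0.109,0,0.2, 0,0,0,0.058,-0.109,0.13,0.2, 0,0,0,0.058,-0.109,0.2,0.2, 0,0,0,0.058,-0.109,0.276,0.2, 0,0,0,0.058,-0.109,0.276,0.2, 0,0,0,0.058,-0.109,0.276,-1, 0,0,0,0.058,-0.109,0.276,-1, 0,0,0,0.058,-0.109,0.276,-1, 0,0,0,0.058,-0.109,0.276,-1]' 25; python3 - <<'E'
from h import *
st(); 
E
```

```text
clock: 3.2
tool_pos: [0.5371, -0.026, 0.3675]
orientation: [-3.139, 0.114, -0.001]
wrist_force: [-0.4, 0.6, 0.7]
gripper_width: 0.0198
t 3.2 tcp [ 0.5371 -0.026   0.3675] xang -4.16 z [ 0.  0. -1.] F [-0.37  0.65  0.7 ] M [-0.03  0.03 -0.01] w 0.0198
```

```bash
python3 -m pendant '[0,0,0,0,0,0,-1, 0,0,0,0,0,0,-1, 0,0,0,0,-0.1,0,-1, 0,0,0,0,-0.2,0,-1, 0,0,0,0,-0.3,0,-1, 0,0,0,0,-0.4,0,-1, 0,0,0,0,-0.5,0,-1, 0,0,0,0,-0.5,0,-1]' 25; python3 - <<'E'
from h import *
st(); 
E
```

```text
clock: 4.2
tool_pos: [0.5482, 0.1258, 0.3676]
orientation: [-3.138, 0.109, -0.002]
wrist_force: [2.8, 1.4, -2.8]
gripper_width: 0.0177
t 4.2 tcp [0.5482 0.1258 0.3676] xang -4.0 z [ 0.001  0.002 -1.   ] F [ 2.81  1.41 -2.79] M [ 0.08 -0.53 -0.18] w 0.0177
```

```bash
python3 -m pendant '[0,0,0,0,-0.02,0,-1, 0,0,0,0,-0.035,0,-1, 0,0,0,0,-0.035,0,-1]' 25; python3 - <<'E'
from h import *
st(); im=viewer.capture('top'); cv2.imwrite('pics/t2.png',cv2.resize(im[130:225,150:320],None,fx=4,fy=4,interpolation=2)[:,:,::-1])
E
```

```text
clock: 4.58
tool_pos: [0.549, 0.1347, 0.3675]
orientation: [3.138, -0.112, 0.001]
wrist_force: [-2.0, -12.1, 4.4]
gripper_width: 0.0183
t 4.58 tcp [0.549  0.1347 0.3675] xang -4.1 z [ 0.    -0.001 -1.   ] F [ -1.96 -12.12   4.37] M [-2.27  0.44 -0.07] w 0.0183
```

View pics/t2.png

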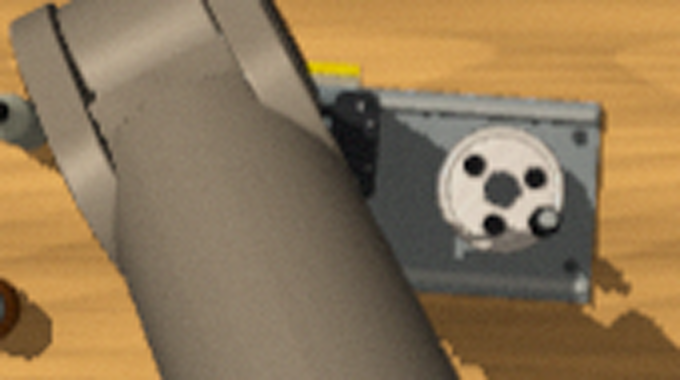

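The guard hit its stop: 12 N of reaction, and the wheel is exposed with the knob at crop px (544,220). Next I release, rise, and look straight down at the screw.

```bash
python3 -m pendant '[0,0,0,0,0,0,0.0, 0,0,0,0,0,0,0.0, 0,0,0,0,0,0,0.0, 0,0,0,0,0,-0.1,0.2, 0,0,0,0,0,-0.25,0.2, 0,0,0,-0.15,0.2,-0.3,0.2, 0,0,0,-0.3,0.5,-0.3,0.2, 0,0,0,-0.3,0.6,-0.3,0.2, 0,0,0,-0.3,0.6,-0.3,0.2, 0,0,0,-0.3,0.6,-0.3,0.2]' 25; python3 - <<'E'
from h import *
o=st(); im=viewer.capture('wrist'); cv2.imwrite('pics/w2.png',im[:,:,::-1])
im=viewer.capture('top'); cv2.imwrite('pics/t3.png',im[:,:,::-1])
im=viewer.capture('scene'); cv2.imwrite('pics/s3.png',im[:,:,::-1]); cv2.imwrite('pics/s3c.png',cv2.resize(im[165:265,190:335],None,fx=5.5,fy=5.5,interpolation=2)[:,:,::-1])
E
```

```text
clock: 5.88
tool_pos: [0.4459, -0.0392, 0.458]
orientation: [3.138, -0.116, 0.002]
wrist_force: [0.1, 0.2, -0.6]
gripper_width: 0.0564
t 5.88 tcp [ 0.4459 -0.0392  0.458 ] xang -4.22 z [ 0.001 -0.001 -1.   ] F [ 0.07  0.17 -0.63] M [ 0.02  0.04 -0.01] w 0.0564
```

View pics/w2.png

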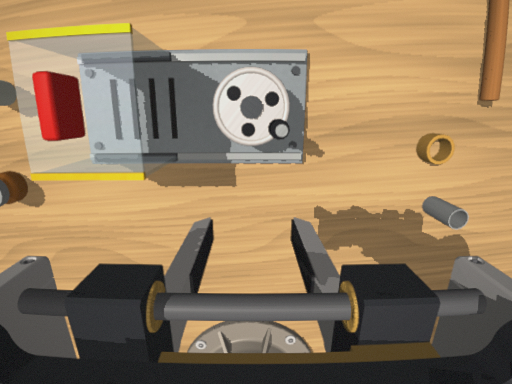

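View pics/s3c.png

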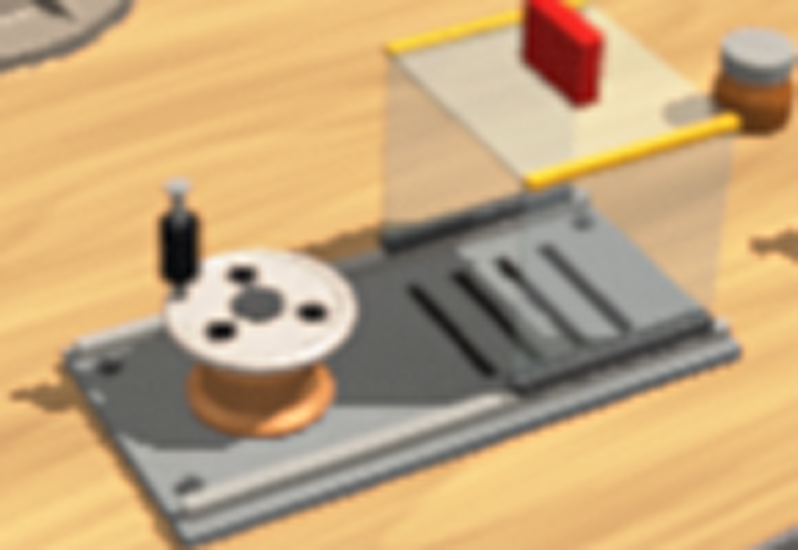

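The wrist view shows the wheel centred near (251,106), knob cap near (282,128); the guard is clear of the screw. I'll fit ellipses to the wheel for the axis and height.

```bash
python3 - <<'E'
from h import *
def wheel(im,box):
    x0,x1,y0,y1=box; h=cv2.cvtColor(im,cv2.COLOR_RGB2HSV)
    m=((h[...,1]<60)&(h[...,2]>165)).astype(np.uint8); k=np.zeros_like(m); k[y0:y1,x0:x1]=m[y0:y1,x0:x1]
    cs,_=cv2.findContours(k,cv2.RETR_EXTERNAL,cv2.CHAIN_APPROX_NONE); c=max(cs,key=cv2.contourArea)
    return cv2.fitEllipse(cv2.convexHull(c)) , cv2.contourArea(c)
rd=lambda f:cv2.imread('pics/'+f)[:,:,::-1]
cw,ct,cs=cam('wrist'),cam('top'),cam('scene')
ew=wheel(rd('w2.png'),(205,300,60,150)); et=wheel(rd('t3.png'),(255,300,155,200)); es=wheel(rd('s3.png'),(215,260,208,236))
print(ew,et,es)
for c,e in((cw,ew),(ct,et),(cs,es)): print(plane(c,[e[0][0]],0.073))
print('tri', tri([cw,ct,cs],[ew[0][0],et[0][0],es[0][0]]),tri([cw,cs],[ew[0][0],es[0][0]]))
# knob cap
S=lambda *p:(np.array(p,float)+.5)/5.5-.5+np.array((190,165))
print('cap tri',tri([cw,cs],[(283,127),S(178,188)]),plane(cw,[(283,127)],.139+.005),plane(cw,[(280,129)],.105))
print('knob scene mid',S(179,247),S(180,222))
for h in(0,.003,.005,.008): print(h, proj(cs,[[.505,-.075,.099+h],[.505,-.075,.139+h]]), proj(cs,[[.535,-.0463,.067+h]]))
E
```

```text
(((250.53924560546875, 105.4700927734375), (75.58159637451172, 78.22279357910156), 0.08352520316839218), 4342.0) (((275.0387878417969, 166.153076171875), (8.16960334777832, 23.85222053527832), 92.41468048095703), 114.0) (((234.9888153076172, 220.98342895507812), (21.012100219726562, 39.91697692871094), 89.74873352050781), 539.0)
[[ 0.53736703 -0.04181616  0.073     ]]
[[ 0.57027028 -0.04585369  0.073     ]]
[[ 0.53562541 -0.05287784  0.073     ]]
tri [ 0.55067682 -0.04860575  0.0839373 ] [ 0.53492569 -0.04643774  0.07026444]
cap tri [ 0.50945118 -0.07699373  0.14358953] [[ 0.51060957 -0.07511108  0.144     ]] [[ 0.50641735 -0.07566156  0.105     ]]
knob scene mid [222.13636364 209.5       ] [222.31818182 204.95454545]
0 [[223.00001121 210.66558036]
 [222.62962322 199.2351934 ]] [[236.86226251 221.80758304]]
0.003 [[222.97257378 209.82349   ]
 [222.60144487 198.35998814]] [[236.85455094 220.98807944]]
0.005 [[222.95425154 209.26074653]
 [222.58262817 197.77510415]] [[236.84940406 220.4404256 ]]
0.008 [[222.92672217 208.41460019]
 [222.55435638 196.89565091]] [[236.84167501 219.61696144]]
```

```bash
python3 - <<'E'
from h import *
st(); togo([0.508,-0.0757,0.360],-4.2); togo([0.508,-0.0757,0.282],-4.2)
E
```

```text
t 6.03 tcp [ 0.4467 -0.0373  0.4576] xang -4.02 z [ 0.001 -0.001 -1.   ] F [ 0.38 -0.03 -0.11] M [-0.01 -0.02  0.02] w 0.0561
turn [ 0.0002 -0.0002  0.001 ] shift [0.2125 0.1132 0.3257]
turn [ 0.0002 -0.0002  0.001 ] shift [0.2123 0.113  0.5857]
```

```bash
python3 -m pendant '[0,0,0,0.213,0.113,0.05,0.2, 0,0,0,0.213,0.113,0.2,0.2, 0,0,0,0.213,0.113,0.325,0.2, 0,0,0,0.213,0.113,0.325,0.2]' 25; python3 - <<'E'
from h import *
o=st(); togo([0.508,-0.0757,0.282],-4.2)
c=cam('wrist',o); im=viewer.capture('wrist'); cv2.imwrite('pics/w3.png',im[:,:,::-1])
print(proj(c,[[.508,-.0757,.144]]))
E
```

```text
clock: 6.52
tool_pos: [0.5079, -0.0745, 0.3578]
orientation: [-3.14, 0.107, 0.007]
wrist_force: [0.1, -0.2, 0.8]
gripper_width: 0.0565
t 6.53 tcp [ 0.5079 -0.0745  0.3578] xang -3.91 z [-0.004  0.    -1.   ] F [ 0.08 -0.17  0.76] M [ 0.08  0.04 -0.01] w 0.0565
turn [-0.      0.0014  0.0016] shift [0.0017 0.0039 0.2528]
[[253.76324201 218.79147077]]
```

View pics/w3.png

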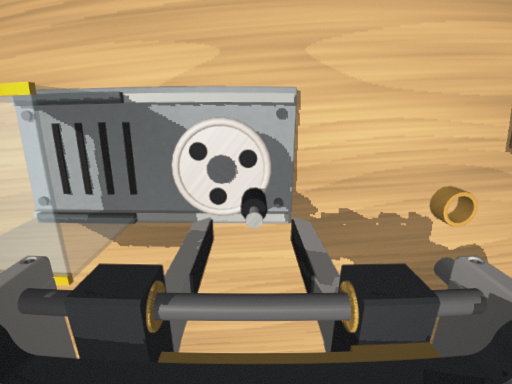

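The cap is at px (254,219), exactly as projected, so the fingers will straddle the knob. Now go down and close.

```bash
python3 -m pendant '[0,0.001,0.001,0.002,0.004,0.09,0.2, 0,0.001,0.001,0.002,0.004,0.18,0.2, 0,0.001,0.001,0.002,0.004,0.253,0.2, 0,0.001,0.001,0.002,0.004,0.253,0.2, 0,0.001,0.001,0.002,0.004,0.253,-1, 0,0.001,0.001,0.002,0.004,0.253,-1, 0,0.001,0.001,0.002,0.004,0.253,-1, 0,0.001,0.001,0.002,0.004,0.253,-1]' 25; python3 - <<'E'
from h import *
o=st(); 
for n in('wrist','scene'):
  im=viewer.capture(n); cv2.imwrite(f'pics/{n}4.png',im[:,:,::-1])
  if n=='scene': cv2.imwrite('pics/s4c.png',cv2.resize(im[165:265,190:335],None,fx=5.5,fy=5.5,interpolation=2)[:,:,::-1])
E
```

```text
clock: 7.58
tool_pos: [0.5089, -0.076, 0.2843]
orientation: [3.139, -0.113, 0.003]
wrist_force: [-0.2, 0.1, 0.3]
gripper_width: 0.0238
t 7.58 tcp [ 0.5089 -0.076   0.2843] xang -4.11 z [ 0.002 -0.    -1.   ] F [-0.25  0.09  0.34] M [-0.   -0.09 -0.01] w 0.0238
```

View pics/wrist4.png

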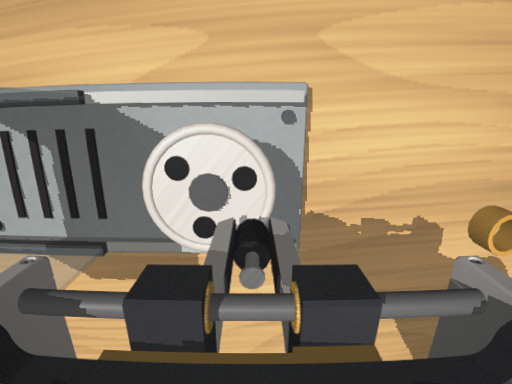

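View pics/s4c.png

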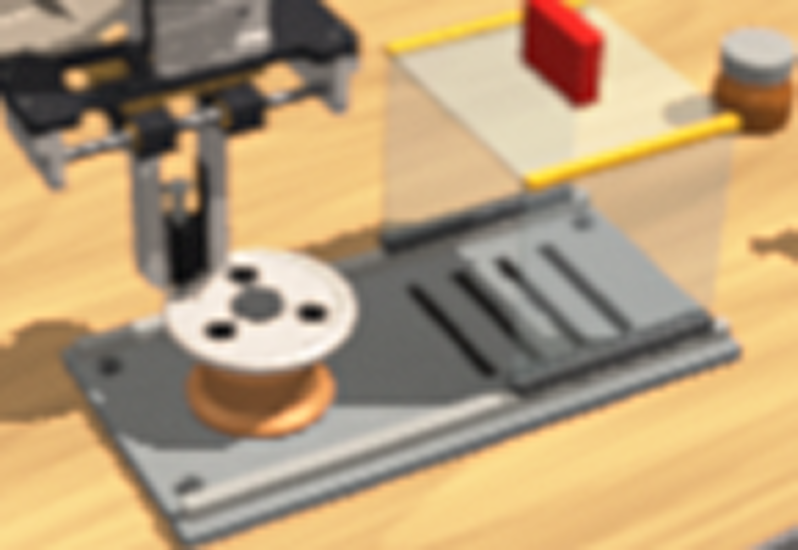

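Knob gripped (23.8 mm). Next is a waypoint helper and a height gauge based on the wheel ellipse in the wrist and scene views.

```bash
cat >> h.py <<'E'
C=np.array([0.5356,-0.0458]); RK=0.0418; ZT=0.2835
def ang():
    o=telemetry.get_obs(); d=o['tool_pos'][:2]-C; return np.degrees(np.arctan2(d[1],d[0])),np.hypot(*d)
def arc(step,n,a0=None):
    a,r=ang(); print('knob ang',round(a,1),'r',round(r,4)); a0=a if a0 is None else a0
    for i in range(1,n+1):
        b=np.radians(a0+step*i); print(round(a0+step*i,1),end=' ')
        togo([C[0]+RK*np.cos(b),C[1]+RK*np.sin(b),ZT],-4.15)
def fitw(im,box):
    x0,x1,y0,y1=box; h=cv2.cvtColor(im,cv2.COLOR_RGB2HSV)
    m=((h[...,1]<60)&(h[...,2]>150)).astype(np.uint8); k=np.zeros_like(m); k[y0:y1,x0:x1]=m[y0:y1,x0:x1]
    k=cv2.morphologyEx(k,cv2.MORPH_OPEN,np.ones((3,3)))
    cs,_=cv2.findContours(k,cv2.RETR_EXTERNAL,cv2.CHAIN_APPROX_NONE); c=max(cs,key=cv2.contourArea)
    return cv2.fitEllipse(cv2.convexHull(c))
def look(tag):
    o=st(); print('ang',ang())
    s=viewer.capture('scene'); w=viewer.capture('wrist')
    a=cv2.resize(s[185:250,195:280],None,fx=5,fy=5,interpolation=2); b=w[80:330,60:400]
    H=max(a.shape[0],b.shape[0]); f=lambda q:cv2.copyMakeBorder(q,0,H-q.shape[0],0,0,cv2.BORDER_CONSTANT)
    cv2.imwrite(f'pics/{tag}.png',np.hstack([f(a),f(b)])[:,:,::-1])
    np.save(f'pics/{tag}.npy',np.stack([s,w]))
    e=fitw(s,(215,262,205,240)); print('scene ell',np.round(e[0],2),np.round(e[1],2))
E
python3 - <<'E'
from h import *
look('a0'); arc(12,3)
E
```

```text
t 7.67 tcp [ 0.5089 -0.076   0.2841] xang -4.11 z [ 0.002 -0.    -1.   ] F [ 1.28 -1.52 -0.17] M [-0.16 -0.01  0.  ] w 0.0235
ang (np.float64(-131.54275365100565), np.float64(0.04030061820512607))
scene ell [237.26 221.02] [22.03 34.55]
knob ang -131.6 r 0.0403
-119.6 turn [ 0.     -0.0005  0.0003] shift [0.0218 0.0192 0.0017]
-107.6 turn [ 0.     -0.0005  0.0003] shift [0.0492 0.0289 0.0017]
-95.6 turn [ 0.     -0.0005  0.0003] shift [0.0781 0.0327 0.0017]
```

View pics/a0.png

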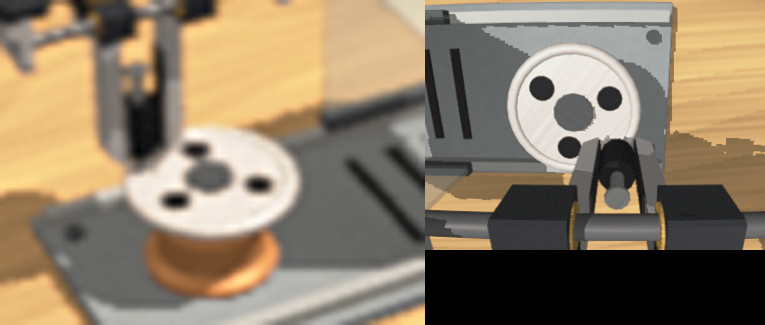

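The picture shows the knob between the pads and the wheel centred at scene px (237.3,221.0). First 36° backward:

```bash
python3 -m pendant '[0,0,0,0.022,0.019,0.002,-1, 0,0,0,0.049,0.029,0.002,-1, 0,0,0,0.078,0.033,0.002,-1, 0,0,0,0.078,0.033,0.002,-1]' 30; python3 - <<'E'
from h import *
look('a1'); arc(12,4,-95.6)
E
```

```text
clock: 8.28
tool_pos: [0.5324, -0.0872, 0.2834]
orientation: [-3.139, 0.112, -0.004]
wrist_force: [3.8, 4.3, -0.9]
gripper_width: 0.0236
t 8.28 tcp [ 0.5324 -0.0872  0.2834] xang -4.08 z [ 0.002  0.    -1.   ] F [ 3.82  4.33 -0.86] M [ 1.   -0.7  -0.03] w 0.0236
ang (np.float64(-94.48637780581123), np.float64(0.041517298024994716))
scene ell [237.51 220.83] [22.04 33.86]
knob ang -94.9 r 0.0415
-83.6 turn [-0.0002 -0.0009  0.0004] shift [ 0.0274 -0.0013  0.0001]
-71.6 turn [-0.0002 -0.0009  0.0004] shift [ 0.0553 -0.0095  0.0002]
-59.6 turn [-0.0002 -0.0009  0.0004] shift [ 0.0809 -0.0234  0.0003]
-47.6 turn [-0.0002 -0.0009  0.0004] shift [ 0.1031 -0.0423  0.0003]
```

View pics/a1.png

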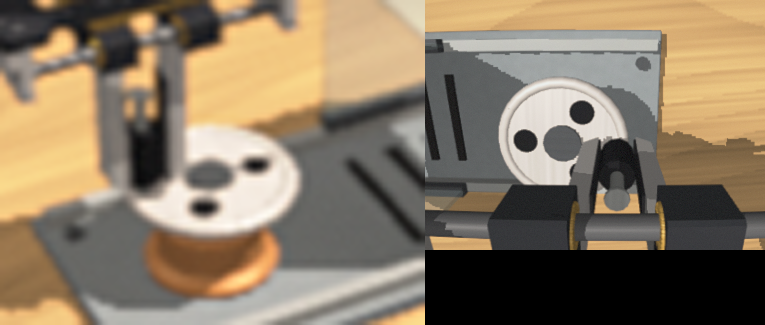

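The wheel turned with the knob (holes rotated) and rose slightly. Carrying on.

```bash
python3 -m pendant '[0,0,0,0.027,-0.001,0,-1, 0,0,0,0.055,-0.0095,0,-1, 0,0,0,0.081,-0.023,0,-1, 0,0,0,0.081,-0.023,0,-1]' 30; python3 - <<'E'
from h import *
look('a2'); arc(12,3,-59.6)
E
```

```text
clock: 8.88
tool_pos: [0.5578, -0.0818, 0.2837]
orientation: [-3.139, 0.111, -0.007]
wrist_force: [3.6, -0.5, -0.5]
gripper_width: 0.0234
t 8.88 tcp [ 0.5578 -0.0818  0.2837] xang -4.06 z [ 0.005  0.    -1.   ] F [ 3.58 -0.51 -0.49] M [-0.17 -0.67 -0.03] w 0.0234
ang (np.float64(-58.33025875518921), np.float64(0.04233056921319527))
scene ell [240.01 221.42] [20.36 29.23]
knob ang -58.9 r 0.0423
-47.6 turn [-0.0002 -0.0015  0.0004] shift [ 0.0198 -0.0192  0.0015]
-35.6 turn [-0.0002 -0.0015  0.0004] shift [ 0.0376 -0.0423  0.0016]
-23.6 turn [-0.0002 -0.0015  0.0004] shift [ 0.0501 -0.0686  0.0016]
```

View pics/a2.png

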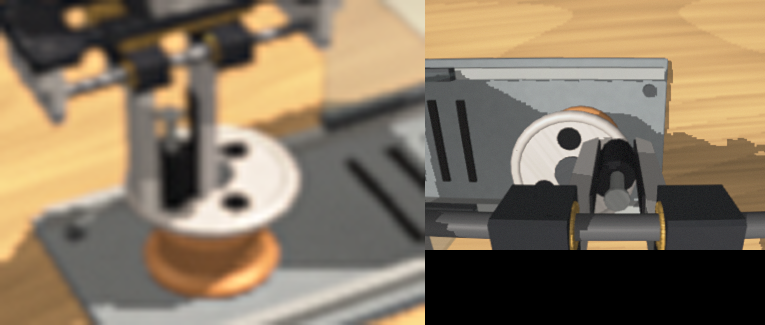

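Still up: the rim's lower edge is unchanged at crop row ~237, but the fingers now hide part of the ellipse. I'll use that front rim edge as the height gauge.

```bash
cat >> h.py <<'E'
def rim(s):
    g=s[...,2].astype(float); out=[]   # blue: wheel bright, bronze dark
    for x in range(228,246,2):
        col=g[222:245,x-0:x+2].mean(1); hi=np.median(col[:6]) if 0 else col.max()
        j=np.argmax(col); 
        k=next((i for i in range(j,len(col)-1) if col[i+1]<hi*.55),None)
        if k is None: out.append(np.nan); continue
        out.append(222+k+(col[k]-hi*.55)/(col[k]-col[k+1]))
    return np.round(out,2)
E
python3 - <<'E'
from h import *
for t in('a0','a1','a2'): print(t,rim(np.load(f'pics/{t}.npy')[0]))
E
```

```text
a0 [230.66 231.2  231.68 231.97 232.17 231.99 231.76 231.51 230.84]
a1 [230.45 230.98 231.43 231.8  231.83 231.72 231.58 231.2  230.71]
a2 [230.89 231.08 231.23 231.42 231.52 231.55 231.38 230.91 230.51]
```

```bash
python3 -m pendant '[0,0.001,0,0.020,-0.019,0.001,-1, 0,0.001,0,0.038,-0.042,0.001,-1, 0,0.001,0,0.050,-0.0685,0.001,-1, 0,0.001,0,0.050,-0.0685,0.001,-1]' 30; python3 - <<'E'
from h import *
look('a3'); print(rim(np.load('pics/a3.npy')[0])); arc(12,3,-23.6)
E
```

```text
clock: 9.48
tool_pos: [0.5747, -0.0617, 0.284]
orientation: [-3.139, 0.11, -0.015]
wrist_force: [5.8, 1.1, -0.6]
gripper_width: 0.0236
t 9.47 tcp [ 0.5747 -0.0617  0.284 ] xang -4.02 z [ 0.01   0.001 -1.   ] F [ 5.81  1.09 -0.63] M [ 0.07 -1.16  0.02] w 0.0236
ang (np.float64(-22.150802894515582), np.float64(0.042187867455250744))
scene ell [243.9  221.43] [17.78 21.8 ]
[230.8  231.46 231.85 231.85 231.81 231.63 231.35 231.01 230.22]
knob ang -22.6 r 0.0422
-11.6 turn [-0.0004 -0.0032  0.0006] shift [ 0.0049 -0.0265  0.0022]
0.4 turn [-0.0004 -0.0032  0.0006] shift [ 0.0057 -0.0556  0.0022]
12.4 turn [-0.0004 -0.0032  0.0006] shift [ 0.0004 -0.0842  0.0022]
```

View pics/a3.png

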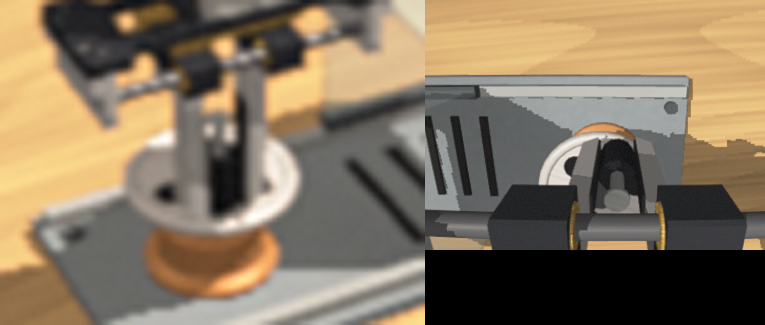

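No drop yet. The tool has tilted 0.6° because I typed the turn correction with the wrong sign, so this move corrects it.

```bash
python3 -m pendant '[0,-0.003,0,0.005,-0.0265,0.002,-1, 0,-0.003,0,0.006,-0.0555,0.002,-1, 0,-0.003,0,0.0005,-0.084,0.002,-1, 0,-0.003,0,0.0005,-0.084,0.002,-1]' 30; python3 - <<'E'
from h import *
look('a4'); print(rim(np.load('pics/a4.npy')[0])); arc(12,3,12.4)
E
```

```text
clock: 10.07
tool_pos: [0.5776, -0.0355, 0.2844]
orientation: [-3.137, 0.108, -0.007]
wrist_force: [9.0, 4.9, 0.4]
gripper_width: 0.0233
t 10.07 tcp [ 0.5776 -0.0355  0.2844] xang -3.96 z [ 0.004  0.003 -1.   ] F [9.03 4.92 0.42] M [ 1.03 -1.94  0.03] w 0.0233
ang (np.float64(13.750285363658628), np.float64(0.04321326561941568))
scene ell [229.23 218.47] [14.76 20.63]
[230.66 231.28 231.69 231.64 231.67 231.59 231.3  230.79 230.04]
knob ang 13.6 r 0.0432
24.4 turn [-0.001  -0.0014  0.001 ] shift [-0.0146 -0.0227  0.003 ]
36.4 turn [-0.001  -0.0014  0.001 ] shift [-0.0311 -0.0467  0.003 ]
48.4 turn [-0.001  -0.0014  0.001 ] shift [-0.0522 -0.0668  0.003 ]
```

View pics/a4.png

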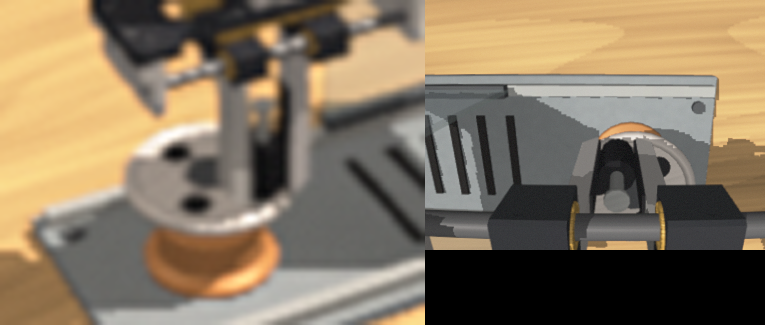

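```bash
python3 - <<'E'
import numpy as np
from scipy.optimize import least_squares as L
p=np.array([[.5089,-.076],[.5324,-.0872],[.5578,-.0818],[.5747,-.0617],[.5776,-.0355]])
f=L(lambda c:np.hypot(*(p-c).T)-.042,[.536,-.046]); print(f.x,f.fun*1e3)
f=L(lambda c:np.hypot(*(p-c[:2]).T)-c[2],[.536,-.046,.042]); print(f.x,f.fun*1e3)
E
```

```text
[ 0.53667944 -0.0451267 ] [-0.46859707  0.29037493  0.32031321 -0.52425409  0.03767427]
[ 0.53694615 -0.04557994  0.04159483] [-0.21890665  0.2727866   0.19962142 -0.54352354  0.29002216]
```

```bash
cat >> h.py <<'E'
C=np.array([0.5370,-0.0450]); RK=0.042
E
python3 - <<'E'
from h import *
a=ang()[0]; arc(12,3,a)
E
```

```text
knob ang 13.0 r 0.0416
25.0 turn [-0.001  -0.0014  0.001 ] shift [-0.0103 -0.0273  0.003 ]
37.0 turn [-0.001  -0.0014  0.001 ] shift [-0.027  -0.0513  0.003 ]
49.0 turn [-0.001  -0.0014  0.001 ] shift [-0.0484 -0.0712  0.003 ]
```

```bash
python3 -m pendant '[-0.001,-0.001,0.001,-0.010,-0.027,0.003,-1, -0.001,-0.001,0.001,-0.027,-0.051,0.003,-1, -0.001,-0.001,0.001,-0.048,-0.071,0.003,-1, -0.001,-0.001,0.001,-0.048,-0.071,0.003,-1]' 30; python3 - <<'E'
from h import *
look('a5'); print(rim(np.load('pics/a5.npy')[0])); arc(12,3,49)
E
```

```text
clock: 10.68
tool_pos: [0.5638, -0.0124, 0.2834]
orientation: [-3.139, 0.112, 0.0]
wrist_force: [-1.2, 2.3, 0.3]
gripper_width: 0.0237
t 10.68 tcp [ 0.5638 -0.0124  0.2834] xang -4.08 z [-0.  0. -1.] F [-1.24  2.31  0.27] M [0.68 0.16 0.  ] w 0.0237
ang (np.float64(50.50103573222899), np.float64(0.04219932059543666))
scene ell [237.84 226.11] [13.43 31.19]
[231.72 232.29 232.72 233.1  233.18 233.09 232.84 232.58 231.89]
knob ang 49.7 r 0.0422
61 turn [-0.0002 -0.0001  0.0002] shift [-0.0242 -0.0135 -0.0003]
73 turn [-0.0002 -0.0001  0.0002] shift [-0.0519 -0.023  -0.0003]
85 turn [-0.0002 -0.0001  0.0002] shift [-0.081  -0.0265 -0.0003]
```

View pics/a5.png

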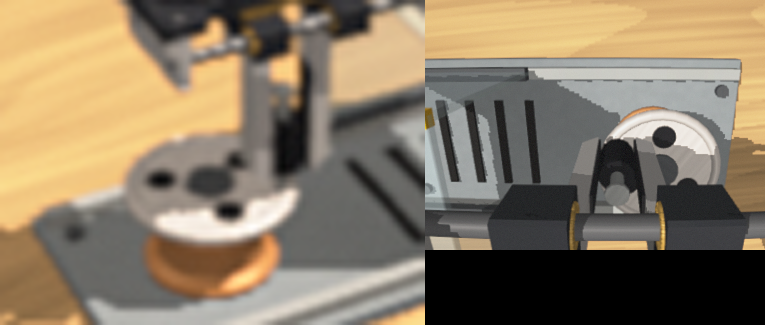

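The wheel looks lower (rim +1.5 px, hub from crop row 170 to 182). I'll confirm with the hub's centroid.

```bash
python3 - <<'E'
from h import *
for t in('a0','a1','a2','a3','a4','a5'):
    s=np.load(f'pics/{t}.npy')[0]; g=cv2.cvtColor(s,cv2.COLOR_RGB2GRAY)
    c=cv2.resize(g[212:232,225:250],None,fx=6,fy=6,interpolation=2)
    cv2.imwrite('pics/tmp.png',c)
    big=cv2.resize(s[195:250,205:270],None,fx=3.9,fy=3.9,interpolation=2)
    cv2.imwrite(f'pics/{t}h.png',big[:,:,::-1])
rows=[np.hstack([cv2.imread(f'pics/{t}h.png') for t in q]) for q in(('a0','a1','a2'),('a3','a4','a5'))]
im=np.vstack(rows)
for y in range(0,im.shape[0],39): im[y]=(0,255,0) if False else im[y]
cv2.line(im,(0,97),(799,97),(0,255,0),1); cv2.line(im,(0,214+97),(799,214+97),(0,255,0),1)
cv2.line(im,(0,142),(799,142),(255,0,0),1); cv2.line(im,(0,214+142),(799,214+142),(255,0,0),1)
cv2.imwrite('pics/cmp.png',im); print(im.shape)
E
```

```text
(428, 762, 3)
```

View pics/cmp.png

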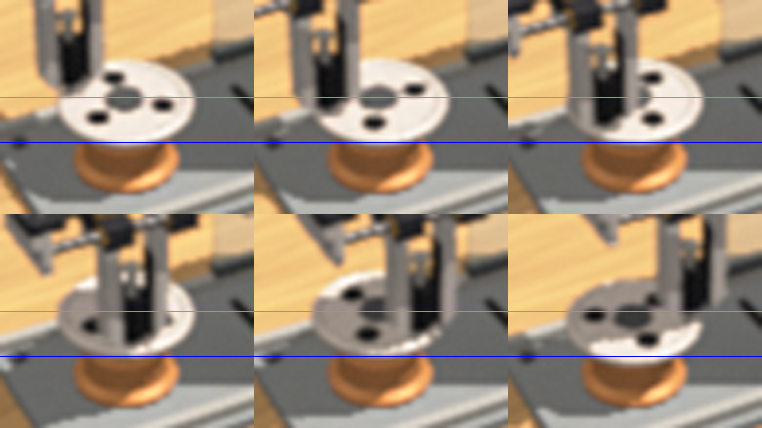

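Frame a5 shows the wheel about 2.5 px (≈8-9 mm) lower than a4, so it dropped somewhere between knob angles 13° and 50°, about 31°. I stop turning backward here. Forward one turn now means going clockwise to about 31° again, 379° from here, lowering a little on the way.

```bash
python3 - <<'E'
from h import *
import h; h.ZT=.2825; arc(-15,8,50)
E
```

```text
knob ang 49.7 r 0.0422
35 turn [-0.0002 -0.0001  0.0002] shift [0.0255 0.0252 0.003 ]
20 turn [-0.0002 -0.0001  0.0002] shift [0.0446 0.0563 0.003 ]
5 turn [-0.0002 -0.0001  0.0002] shift [0.0551 0.0913 0.003 ]
-10 turn [-0.0002 -0.0001  0.0002] shift [0.0561 0.1278 0.0029]
-25 turn [-0.0002 -0.0001  0.0002] shift [0.0476 0.1634 0.0029]
-40 turn [-0.0002 -0.0001  0.0002] shift [0.0303 0.1955 0.0029]
-55 turn [-0.0002 -0.0001  0.0002] shift [0.0051 0.2221 0.0029]
-70 turn [-0.0002 -0.0001  0.0002] shift [-0.026   0.2413  0.0029]
```

```bash
python3 -m pendant '[0,0,0,0.0255,0.025,0,-1, 0,0,0,0.0445,0.0565,0.001,-1, 0,0,0,0.055,0.0915,0.002,-1, 0,0,0,0.056,0.128,0.003,-1, 0,0,0,0.0475,0.1635,0.003,-1, 0,0,0,0.030,0.1955,0.003,-1, 0,0,0,0.005,0.222,0.003,-1, 0,0,0,-0.026,0.2415,0.003,-1, 0,0,0,-0.026,0.2415,0.003,-1]' 30; python3 - <<'E'
from h import *
look('b1'); print(rim(np.load('pics/b1.npy')[0]))
import h; h.ZT=.281; arc(-15,8,-70)
E
```

```text
clock: 11.9
tool_pos: [0.5501, -0.0855, 0.2822]
orientation: [3.139, -0.114, -0.003]
wrist_force: [-2.2, -3.9, -0.7]
gripper_width: 0.0235
t 11.9 tcp [ 0.5501 -0.0855  0.2822] xang -4.17 z [-0.002 -0.    -1.   ] F [-2.21 -3.89 -0.68] M [-0.92  0.37  0.03] w 0.0235
ang (np.float64(-72.1053387475938), np.float64(0.04256138664581815))
scene ell [238.6  223.07] [21.88 31.56]
[232.59 233.08 233.45 233.77 233.93 233.81 233.63 233.27 232.71]
knob ang -71.1 r 0.0425
-85 turn [ 0.0001  0.0004 -0.    ] shift [-0.0332  0.0078  0.0041]
-100 turn [ 0.0001  0.0004 -0.    ] shift [-0.0698  0.0089  0.0042]
-115 turn [ 0.0001  0.0004 -0.    ] shift [-0.1053  0.0005  0.0042]
-130 turn [ 0.0001  0.0004 -0.    ] shift [-0.1375 -0.0169  0.0042]
-145 turn [ 0.0001  0.0004 -0.    ] shift [-0.1641 -0.042   0.0042]
-160 turn [ 0.0001  0.0004 -0.    ] shift [-0.1832 -0.0731  0.0043]
-175 turn [ 0.0001  0.0004 -0.    ] shift [-0.1937 -0.1081  0.0043]
-190 turn [ 0.0001  0.0004 -0.    ] shift [-0.1948 -0.1446  0.0042]
```

View pics/b1.png

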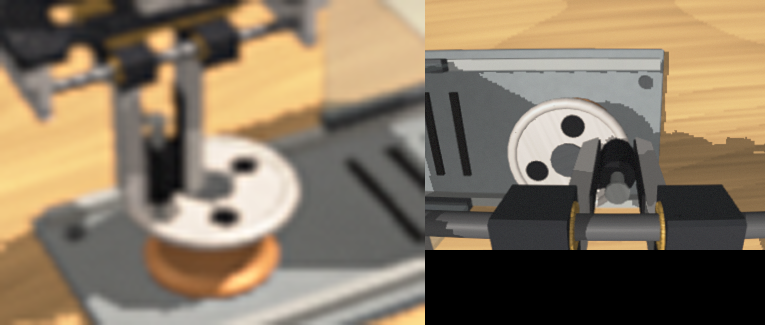

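It is engaged: the rim is at 233.9 px against 231.5 at the same knob position before the drop, and sinking. Continue.

```bash
python3 -m pendant '[0,0,0,-0.033,0.008,0.001,-1, 0,0,0,-0.070,0.009,0.002,-1, 0,0,0,-0.105,0.0005,0.003,-1, 0,0,0,-0.1375,-0.017,0.004,-1, 0,0,0,-0.164,-0.042,0.004,-1, 0,0,0,-0.183,-0.073,0.004,-1, 0,0,0,-0.1935,-0.108,0.004,-1, 0,0,0,-0.195,-0.1445,0.004,-1, 0,0,0,-0.195,-0.1445,0.004,-1]' 30; python3 - <<'E'
from h import *
look('b2'); print(rim(np.load('pics/b2.npy')[0]))
import h; h.ZT=.2795; arc(-15,9,-190)
E
```

```text
clock: 13.12
tool_pos: [0.4964, -0.0362, 0.2817]
orientation: [-3.139, 0.111, -0.003]
wrist_force: [9.7, 1.0, -1.3]
gripper_width: 0.0235
t 13.12 tcp [ 0.4964 -0.0362  0.2817] xang -4.05 z [ 0.002  0.    -1.   ] F [ 9.7   1.03 -1.29] M [ 0.22 -2.04 -0.02] w 0.0235
ang (np.float64(167.80593104428166), np.float64(0.04158768208540636))
scene ell [237.2  223.61] [21.77 34.88]
[233.21 233.78 234.19 234.41 234.57 234.52 234.34 233.9  233.49]
knob ang 168.3 r 0.0416
-205 turn [-0.0001 -0.0005  0.0004] shift [ 0.0066 -0.0316  0.0071]
-220 turn [-0.0001 -0.0005  0.0004] shift [ 0.024  -0.0638  0.0072]
-235 turn [-0.0001 -0.0005  0.0004] shift [ 0.0491 -0.0903  0.0072]
-250 turn [-0.0001 -0.0005  0.0004] shift [ 0.0802 -0.1094  0.0073]
-265 turn [-0.0001 -0.0005  0.0004] shift [ 0.1153 -0.1199  0.0073]
-280 turn [-0.0001 -0.0005  0.0004] shift [ 0.1518 -0.1209  0.0074]
-295 turn [-0.0001 -0.0005  0.0004] shift [ 0.1873 -0.1124  0.0074]
-310 turn [-0.0001 -0.0005  0.0004] shift [ 0.2195 -0.095   0.0075]
-325 turn [-0.0001 -0.0005  0.0004] shift [ 0.246  -0.0698  0.0075]
```

View pics/b2.png

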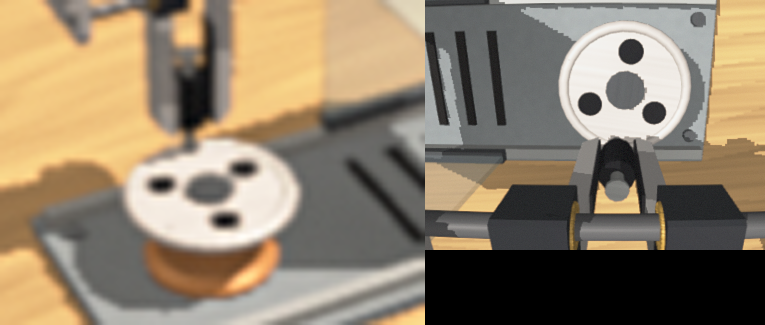

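Rim down to 234.6 px, wheel fully visible and level. Last stretch of about 137°.

```bash
python3 -m pendant '[0,0,0,0.0085,-0.0315,0.003,-1, 0,0,0,0.026,-0.064,0.005,-1, 0,0,0,0.051,-0.090,0.007,-1, 0,0,0,0.082,-0.1095,0.007,-1, 0,0,0,0.117,-0.120,0.007,-1, 0,0,0,0.153,-0.121,0.007,-1, 0,0,0,0.189,-0.1125,0.007,-1, 0,0,0,0.221,-0.095,0.007,-1, 0,0,0,0.248,-0.070,0.007,-1, 0,0,0,0.248,-0.070,0.007,-1]' 30; python3 - <<'E'
from h import *
look('b3'); print(rim(np.load('pics/b3.npy')[0]))
im=viewer.capture('top'); cv2.imwrite('pics/t5.png',im[:,:,::-1])
import h; h.ZT=.2795; arc(-4,1,-325); arc(0,1)
E
```

```text
clock: 14.48
tool_pos: [0.5724, -0.0219, 0.2796]
orientation: [3.139, -0.113, 0.003]
wrist_force: [-0.5, -3.2, -0.0]
gripper_width: 0.0234
t 14.47 tcp [ 0.5724 -0.0219  0.2796] xang -4.14 z [ 0.002 -0.    -1.   ] F [-0.5  -3.18 -0.  ] M [-0.88  0.1   0.01] w 0.0234
ang (np.float64(33.09085877363103), np.float64(0.04229043645749196))
scene ell [238.43 226.48] [17.38 31.69]
[234.23 234.7  235.08 235.23 235.35 235.34 235.16 234.76 234.29]
knob ang 34.2 r 0.0423
-329 turn [-0.     -0.0007  0.0003] shift [0.0038 0.0069 0.0009]
knob ang 34.2 r 0.0423
34.2 turn [-0.     -0.0007  0.0003] shift [-0.0008  0.0007  0.0009]
```

View pics/b3.png

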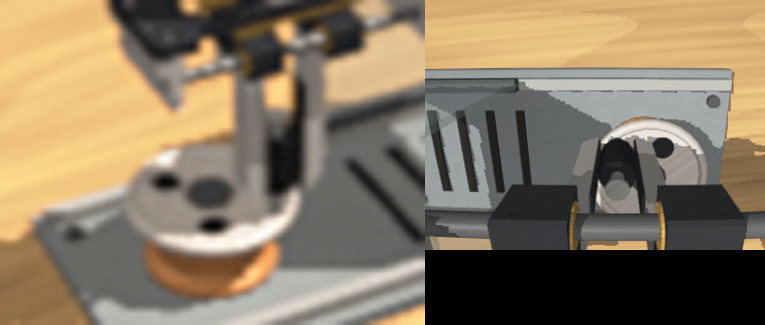

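View pics/t5.png

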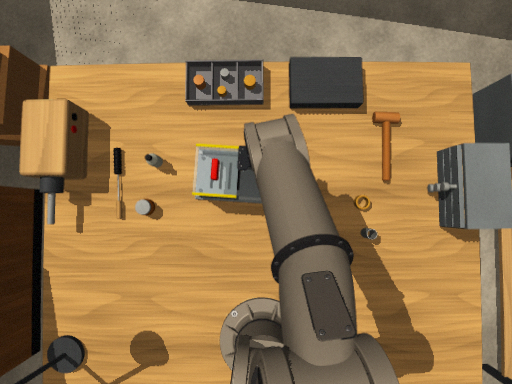

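The rim is now at 235.35 px against 233.18 just after the drop (2.2 px ≈ 8 mm lower), the knob is at ~34°, the guard is open and the other things look unmoved. Settle and check once more.

```bash
python3 -m pendant '[0,0,0,0.001,0.002,0,-1, 0,0,0,0.001,0.002,0,-1, 0,0,0,0.001,0.002,0,-1, 0,0,0,0.001,0.002,0,-1, 0,0,0,0.001,0.002,0,-1]' 30; python3 - <<'E'
from h import *
look('b4'); print(rim(np.load('pics/b4.npy')[0])); print(ang())
o=telemetry.get_obs(); print(np.abs(o['dq']).max())
im=viewer.capture('top'); c=cam('top')
m=red(im); k,l,s,ce=cv2.connectedComponentsWithStats(m)
for i in range(1,k):
  if s[i,4]>50: print('handle',s[i],ce[i],plane(c,[ce[i]],.205))
d=cv2.absdiff(im,cv2.imread('pics/top0.png')[:,:,::-1]).max(2)
for n,(x,y,w,h) in dict(hammer=(370,105,40,85),ferrule=(352,192,22,22),sleeve=(358,222,26,24),brush=(108,140,20,85),jar=(130,195,28,26),oil=(140,145,28,28)).items(): print(n,d[y:y+h,x:x+w].mean().round(1),(d[y:y+h,x:x+w]>60).sum())
E
```

```text
clock: 15.25
tool_pos: [0.5722, -0.0217, 0.2798]
orientation: [-3.139, 0.112, -0.003]
wrist_force: [-1.6, 1.1, -0.2]
gripper_width: 0.0234
t 15.25 tcp [ 0.5722 -0.0217  0.2798] xang -4.09 z [ 0.002  0.    -1.   ] F [-1.62  1.06 -0.24] M [ 0.25  0.44 -0.02] w 0.0234
ang (np.float64(33.49967313366075), np.float64(0.042233716077729924))
scene ell [237.61 228.37] [12.99 33.59]
[234.15 234.68 235.04 235.2  235.33 235.35 235.15 234.75 234.3 ]
(np.float64(33.48666698785631), np.float64(0.04226299751980537))
0.002482887057743162
handle [211 159   7  21 124] [214.02419355 168.75806452] [[0.54814692 0.13372605 0.205     ]]
hammer 17.3 0
ferrule 23.9 61
sleeve 32.2 174
brush 15.7 0
jar 16.3 0
oil 16.1 0
```

```bash
python3 - <<'E'
from plant import hand_in, telemetry
print(hand_in()); o=telemetry.get_obs(); print(o['clock'],o['tool_pos'],o['gripper_width'])
E
```

```text
the job is handed in; nothing more can be done
None
the job is handed in; nothing more can be done
```

I slid the guard open to its stop, turned the screw backward by its knob until it dropped, then turned it forward about one full turn. I handed in at about 15 s with the knob still gripped and the screw at rest; no verdict was reported.

**Guard:** it met its stop with about 12 N of reaction. In the last check its handle was at (0.548, 0.134), unchanged since I let go of it.

**Drop:** I saw it in the scene picture as a jump of 1.5–2.5 px, depending on the feature measured (8 mm should give 2.2 px). I checked only every 36°, so the drop angle is known to about ±18°. I used the middle of that window, about 31°.

**Forward turn:** the wheel's rim ended 2.15 px lower than just after the drop, about 8 mm. The knob finished at about 33.5°, one turn forward of the drop to within about 20°. The finger opening was 23.4 mm on the 24 mm knob at 30 N commanded, with joint speeds near zero.

**What disagreed:**
- My first estimate of the screw's axis was about 1.5 mm off. It gave side forces up to about 9 N, so I refitted it partway; a 9.7 N side force showed again later in the turn.
- One tilt correction went in with the wrong sign. The tool leaned about 0.6° until I fixed it in the next move.
- The last top-view comparison showed no change at the hammer, brush, jar or oil. Some pixels did change at the sleeve and ferrule. I put that down to the arm's shadow, because both were at the same place in the picture and the arm never went near them.

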